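Purge the coffee grinder into its grounds drawer

ROBOT

A 6-joint arm with a two-finger parallel gripper is mounted at the origin on a cart in front of the work surface, level with it; the furniture and walls round the work are solid. World frame = base frame: x ahead of the robot, y to its left, z up, the work surface at z = 0. Lengths are in m, angles in rad, forces in N, time in s.
With the tool pointing down it reaches from about 0.275 to 0.825 m from the base axis. Payload 5.2 kg.
Tool frame: the origin (TCP) lies at the centre of the arm's flange, where the gripper is bolted on; the fingertips stand 186 mm ahead of it and the grasp point (between the pads) lies 167 mm ahead of it; z points along the fingers, y is the line along which they close (so a half turn about z gives the same grasp; the last joint's range is limited). The gripper opens to 93 mm and grips with 3 to 60 N. Pads are 15 mm wide; open, the fingers measure 128 mm over their backs; the gripper's body (75 mm by 188 mm) begins 65 mm behind the grasp point.
Start: joints at [1.047, 0.259, 1.535, -0, 1.348, -0.203], TCP at [0.173, 0.522, 0.405] pointing down, gripper open.
Joint ranges: [-3.14, 3.14], [-0.91, 2.08], [0.19, 2.58], [-1.22, 4.36], [0.22, 2.71], [-3.12, 3.12]. Speed limits (rad/s): [2.57, 2.57, 3.14, 3.14, 3.14, 3.14].

INTERFACE

Orientations are given as a unit quaternion [w, x, y, z].
In Python, from workcell import arm, vision, ticket, finder gives the robot as it stands. The module is installed in compiled form; this text tells all that it offers.
- The arm moves only by the tool arm_command, never from a script. Its argument "deltas" is one flat list of numbers, 5 for each row, row after row: the closure, from -1 (fully open) to 1 (shut), then the shift along the tool's x, y, z in mm, then the turn about the tool's z in rad. In form: [claw, tx, ty, tz, twist, claw, tx, ty, tz, twist, ...]. A call has 1 to 20 rows; each row shifts and turns the commanded pose from where the row before left it, along the tool's axes as they then stand; what a row does not reach is not made up. A row lasts 1/8 s, in which the tool goes at most 62.5 mm and 10.7 degrees, less where a joint would pass 70% of its speed; a pose out of reach is approached as far as the arm can. A call with a gripper value outside its range is refused whole. The fingers move at their own pace and stop on an object; "grip_force" is the grip in N (left out, the last holds). Time passes only in rows, so rows that do not move let the fingers close. It gives the time, the measured TCP pose, the force, the opening and the grip force at its end, in the units of the state.
- arm.sense(): the state, without advancing time (a new reading comes with each control period).
- vision.get_image(name): name is "scene" or "top"; returns (picture, depth): 400x640x3 uint8, red, green, blue; 400x640 float32, m along the optical axis (not along the pixel's ray), 0 where there is no reading.
- vision.camera_model(name): a dict with "fx", "fy", "cx", "cy" (pixels), "extrinsics" (4x4, takes a point from camera to world coordinates). Camera axes: x right, y up, looking along -z (the intrinsics and any distortion apply to the point x, -y, -z); pixel columns grow to the right and rows downward; lengths in m; the calibration is good to about 2 mm. A picture is of the moment at which its call begins. camera_model takes no time and is no camera call.
- ticket.close_job(): hands the job in; it is judged then, once.
Trained networks look in the newest picture that a camera, given by its name, has taken for a name from the list of things; names that differ only in an ending like _2 or _b are one class to them, and where a whole thing is asked for, a point or a joint stands for the part that bears it (a point fixed in the world has none). Each returns a list of dicts, best first, with "score" (0 to 1); they miss things now and then, are a little off and sometimes report something else, mostly with a low value. They report only what shows in the picture. A call takes as long as a camera call.
- finder.search_frame(target, camera): "uv" ([column, row] in pixels, amid what is visible of it).
- finder.cut_out(target, camera): "pixels" (400x640 bool, what is visible of it) and "uv" ([column, row] in pixels, amid what is visible of it).
The state is a dict: "clock": time; "joint_positions": joint angles; "joint_vel": joint speeds; "tau": joint torques, N m; "position": TCP position; "eef_rot": TCP orientation; "force": force on the tool from outside, world axes, zero at the start; "moment": the same for the moment, N m; "finger_gap": opening from 0.0 (shut) to 1.0 (fully open); "gripper_force": force on a finger pad.
Only numpy, scipy, OpenCV 4.12 (cv2) and the standard library are available. Lean on these libraries where they do the work, as an engineer would, in place of code of your own. Each camera call takes 0.05 s, during which the arm holds its last target. There are 200 camera calls.

TASK

Purge the stale grounds from the coffee grinder: first pull the grounds drawer in its base all the way out by its handle so that it lies under the chute, and only then take the dial on the deck and turn it clockwise, past the one-dot and two-dot clicks, to the third, red run position. The dial springs back to off if let go, so hold it there and finish while your gripper is still holding it at run, with the drawer still out and the things on the worktop undisturbed.

Things in the scene. Friction and masses are not known exactly. Their poses are not given: they have to be found in the camera images.
- grinder: electric coffee grinder, fixed: dark base 244 mm wide (y), 204 mm deep (x), 80 mm high, walnut-fronted drawer in it. Origin: centre of the base's underside, z up; its front (drawer face at x = -105 mm) looks along its own -x. On the flat deck (z = 80 mm): at the left (+y) the motor tower, at the right the dial, its axis at x = -15, y = -75 mm
- tower_top (a point): middle of the bean hopper's cap, top of the whole grinder, 334 mm above the worktop. Site axes are the grinder's. Below it the tower stands 58 mm to front and back (x) and 45 mm to either side (y) of this axis up to z = 236 mm, the round hopper 50 mm around it above that
- chute_mouth (a point): mouth of the round black chute (38 mm wide), z = 150 mm, at x = -138, y = 65 mm of the grinder, whose axes it has. It hangs from the end of a snout 46 mm wide (z 187 to 221 mm) that runs from the tower forward to 20 mm before this point. Two thin fork prongs at z = 140 mm end 48 mm behind it
- grinder_drawer (a joint): how far the drawer is pulled out along the grinder's own -x, in m: 0 closed, 0.125 fully out (stop). It starts 0 to 30 mm open, slides with about 2 N of friction and stays where it is left. At 0.10 or more its bin (inside 172 x 200 mm, 36 mm deep) lies under the chute
- drawer_pull (a point): middle of the drawer's steel bar handle: a round bar 10 mm thick running 100 mm along the grinder's y, 42 mm in front of the drawer's face, 50 mm above the worktop, at grinder y = -35 mm. It moves with the drawer; point axes are those of the grinder. Mind the wall cabinets over the worktop: from z = 0.51 m up they begin at world x = 0.60 m
- dial (a joint): angle of the dial in rad, growing clockwise seen from above: 0 off (open ring mark), 0.42 one dot, 0.84 two dots, 1.26 run (red mark), stop at 1.32. A return spring takes it back to 0 from anywhere: 0.07 N m at off, 0.16 N m at run; a spring plunger adds bumps of about 0.03 N m between the positions
- dial_wing (a point): top centre of the dial's wing, on the dial's axis, 36 mm above the deck. The black dial has a round skirt (54 mm diameter, 9 mm high) and on it an upright wing 50 mm long (point x), 14 mm thick (point y), 26 mm high, to be gripped. White pointer line at the +x end. At off its x axis is turned +0.63 rad (anticlockwise from above) from the grinder's x axis; it turns with the dial
- moka: bystander, leave alone: aluminium moka pot with a black handle, 87 x 137 x 154 mm, origin under its centre
- coffee_jar: bystander, leave alone: glass jar with green lid, 94 mm wide, 178 mm high, origin under its centre
- canister: bystander, leave alone: white canister with knobbed lid, 105 mm wide, 173 mm high, origin under its centre
- red_mug: bystander, leave alone: red mug, 90 x 123 x 98 mm, origin under its centre
- tea_box: bystander, leave alone: cardboard tea box, 65 x 142 x 73 mm, origin under its centre
- spoon: bystander, leave alone: steel spoon lying flat, 189 mm long, origin under its centre
- mug_a: bystander, leave alone: salmon-coloured mug, 77 x 114 x 98 mm, origin under its centre

How it is judged:
On the way, in this order (a step that is already met when the one before it is completed fails the run):
1. the grounds drawer is pulled out under the chute, the dial still off (value of joint grinder_drawer above 0.1 m and value of joint dial below 0.25 rad), for 0.2 s.
2. the gripper turns the dial past the two clicks to run and holds it there (value of joint dial above 1.14 rad and contact force between the fingers and dial above 1 N and value of joint grinder_drawer above 0.1 m), for 0.5 s.
At the end, for the whole second after the job is handed in: The drawer is at least 100 mm out of its 125 mm travel, and the dial is still held by the fingers (contact over 1 N), at rest, at the run position (1.26 rad; at least 1.14 rad), through the last second (all of step 2 and velocity of joint dial between -0.2 and 0.2 rad/s); the arm keeps its last pose, push and grip.
It fails at once if the dial is turned on (over 0.3 rad) while the drawer is not under the chute (less than 90 mm out) (value of joint dial above 0.3 rad and value of joint grinder_drawer below 0.09 m).
It fails at once if a bystander is moved by more than 30 mm (distance of any of moka, coffee_jar, canister, red_mug, tea_box, spoon, mug_a from where it was at the start of the episode above 0.03 m).
It also fails if it takes over 48 s, if anything falls off the work surface, if the arm or the gripper's body presses on something with over 40 N, if the wrist force passes 120 N, or if a joint passes its speed limit or range.

## Working session

There is one attempt and no reset: what is moved stays moved. The work goes in short steps, Python scripts to look and compute and a tool call to move; the robot and the scene stay as the last step left them, time stands still between calls to the robot, and variables do not carry over. Pictures are saved under pics/ and viewed, at most 10 in all, crops included, and the job is handed in when it is done.

Besides the shell and the picture viewer there is one more tool, called as name(argument=value, ...) on one line, values as JSON. arm_command: Moves the arm, as the interface text tells. Its arguments: {"type":"object","properties":{"deltas":{"type":"array"},"grip_force":{"type":"number"}},"required":["deltas"]}

```bash
mkdir -p pics; cat > h.py <<'E'
import numpy as np, cv2
from workcell import arm, vision, ticket, finder
from scipy.spatial.transform import Rotation as R
def cloud(n):
    im,d=vision.get_image(n); m=vision.camera_model(n)
    v,u=np.mgrid[0:400,0:640]
    P=np.stack([(u-m['cx'])/m['fx']*d,-(v-m['cy'])/m['fy']*d,-d],-1)
    E=np.array(m['extrinsics']); W=P@E[:3,:3].T+E[:3,3]; W[d<=0]=np.nan
    return im,W
def proj(n,p):
    m=vision.camera_model(n);E=np.linalg.inv(m['extrinsics']);q=E[:3,:3]@p+E[:3,3]
    return [m['cx']+m['fx']*q[0]/-q[2], m['cy']+m['fy']*-q[1]/-q[2]]
E
python3 - <<'E'
from h import *
s=arm.sense(); print(s)
for n in ('scene','top'):
    im,W=cloud(n); cv2.imwrite(f'pics/{n}0.png',im[:,:,::-1]); np.save(f'{n}0.npy',W)
    print(n,np.round(vision.camera_model(n)['extrinsics'],3).tolist())
    for t in ['grinder','tower_top','chute_mouth','drawer_pull','dial_wing','moka','coffee_jar','canister','red_mug','tea_box','spoon','mug_a']:
        r=finder.search_frame(t,n)[:2]
        for x in r:
            u,v=map(int,x['uv']); print(t,round(x['score'],2),(u,v),np.round(W[v,u],3))
E
```

```text
{'clock': 0.0, 'joint_positions': array([ 1.04717790e+00,  2.59365731e-01,  1.53605290e+00, -6.71324736e-06,
        1.34802617e+00, -2.02803948e-01]), 'joint_vel': array([ 1.95147865e-04,  8.26650213e-04, -3.63043044e-04,  7.40604438e-04,
        3.00997008e-05, -1.04001480e-03]), 'tau': array([-9.79546530e-05, -4.37296772e+01, -2.84008867e+01,  7.17245322e-02,
        4.13264113e-02, -1.36861609e-04]), 'position': array([0.17331231, 0.5217622 , 0.40391729]), 'eef_rot': array([-3.25953065e-04,  1.59719425e-01,  9.87162017e-01, -8.66817955e-04]), 'force': array([-0.92445903, -0.23669743,  0.4350501 ]), 'moment': array([ 0.01304492, -0.06779511,  0.03084436]), 'gripper_force': 0.0, 'finger_gap': 1.001293372846729}
scene [[0.865, 0.345, -0.364, -0.055], [-0.501, 0.613, -0.611, -0.877], [0.012, 0.711, 0.703, 1.242], [0.0, 0.0, 0.0, 1.0]]
grinder 0.95 (395, 292) [ 0.539 -0.385  0.091]
tower_top 0.8 (396, 287) [ 0.547 -0.377  0.104]
chute_mouth 0.73 (395, 290) [ 0.544 -0.379  0.091]
chute_mouth 0.63 (323, 185) [0.561 0.116 0.151]
drawer_pull 0.97 (359, 279) [ 0.505 -0.24   0.003]
dial_win
[... 539 characters left out ...]
1, -0.025], [-0.038, 0.103, 0.994, 1.602], [0.0, 0.0, 0.0, 1.0]]
grinder 0.73 (443, 197) [ 0.534 -0.397  0.074]
grinder 0.6 (195, 217) [0.448 0.478 0.004]
chute_mouth 0.57 (444, 197) [ 0.533 -0.397  0.087]
drawer_pull 0.88 (408, 215) [ 0.47  -0.279  0.07 ]
drawer_pull 0.53 (274, 214) [0.457 0.172 0.141]
dial_wing 0.61 (445, 221) [ 0.45  -0.395  0.108]
moka 0.62 (277, 216) [0.451 0.162 0.138]
coffee_jar 0.81 (283, 177) [0.575 0.142 0.181]
canister 0.62 (236, 174) [0.586 0.302 0.15 ]
red_mug 0.97 (235, 210) [0.477 0.332 0.006]
red_mug 0.58 (276, 217) [0.447 0.165 0.14 ]
tea_box 0.81 (195, 180) [0.574 0.464 0.072]
spoon 0.6 (264, 239) [0.376 0.223 0.003]
mug_a 0.9 (194, 216) [0.452 0.48  0.009]
```

View pics/scene0.png

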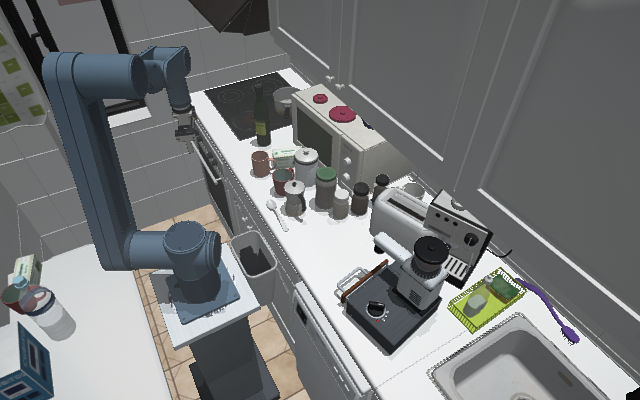

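View pics/top0.png

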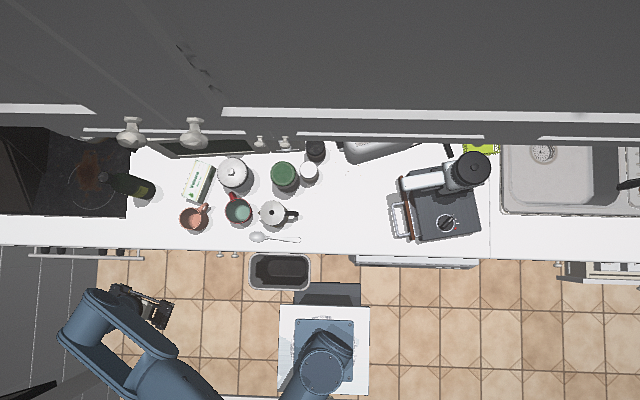

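```bash
python3 - <<'E'
from h import *
for n in ('scene','top'):
    W=np.load(f'{n}0.npy'); x,y,z=W[...,0],W[...,1],W[...,2]
    reg=(x>.3)&(x<.75)&(y<-.15)&(y>-.62)
    d=reg&(abs(z-.08)<.006)
    q=W[d][:,:2].astype(np.float32); c,sz,a=cv2.minAreaRect(q); 
    # largest component
    k,l,st,_=cv2.connectedComponentsWithStats(d.astype(np.uint8)); i=1+st[1:,4].argmax(); q=W[l==i][:,:2].astype(np.float32)
    print(n,'deck',cv2.minAreaRect(q),np.round(cv2.boxPoints(cv2.minAreaRect(q)),3).tolist(),len(q))
    for nm,lo,hi in (('cap',.325,.345),('wing',.11,.122),('towertop',.228,.242),('snout',.213,.226),('bar',.045,.062)):
        m=reg&(z>lo)&(z<hi); p=W[m]; 
        if nm=='bar': p=p[p[:,1]>-.3]
        if nm=='wing': p=p[p[:,0]<.5]
        if len(p)>3: print(nm,len(p),p.mean(0).round(4),p.min(0).round(3),p.max(0).round(3),[np.round(v,3) for v in cv2.minAreaRect(p[:,:2].astype(np.float32))])
im=cv2.imread('pics/top0.png')[135:255,385:505]; im2=cv2.imread('pics/scene0.png')[225:360,330:465]
cv2.imwrite('pics/crop.png',np.hstack([cv2.resize(im,(400,400),interpolation=2),cv2.resize(im2,(400,400),interpolation=2)]))
E
```

```text
scene deck ((0.523072361946106, -0.4019177258014679), (0.24277463555335999, 0.20452022552490234), 11.203834533691406) [[0.3840000033378601, -0.32499998807907104], [0.42399999499320984, -0.5260000228881836], [0.6620000004768372, -0.4790000021457672], [0.621999979019165, -0.27799999713897705]] 2586
cap 646 [ 0.594  -0.4248  0.3279] [ 0.545 -0.472  0.325] [ 0.645 -0.375  0.338] [array([ 0.594, -0.425]), array([0.097, 0.095]), np.float64(70.699)]
wing 72 [ 0.4483 -0.4031  0.1166] [ 0.429 -0.422  0.112] [ 0.469 -0.383  0.121] [array([ 0.449, -0.402]), array([0.016, 0.047]), np.float64(50.173)]
towertop 384 [ 0.6098 -0.4178  0.2349] [ 0.543 -0.484  0.228] [ 0.75  -0.276  0.242] [array([ 0.648, -0.385]), array([0.223, 0.157]), np.float64(18.873)]
snout 660 [ 0.5834 -0.3362  0.2206] [ 0.539 -0.488  0.213] [ 0.75  -0.233  0.226] [array([ 0.646, -0.359]), array([0.209, 0.254]), np.float64(1.017)]
bar 288 [ 0.4941 -0.2642  0.0554] [ 0.39  -0.3    0.045] [ 0.714 -0.223  0.062] [array([ 0.549, -0.254]), array([0.325, 0.07 ]), np.float64(5.958)]
top deck ((0.4885345995426178, -0.4074288308620453),
[... 292 characters left out ...]
.325] [ 0.64  -0.372  0.34 ] [array([ 0.593, -0.421]), array([0.092, 0.094]), np.float64(17.395)]
wing 58 [ 0.4463 -0.4012  0.1157] [ 0.426 -0.419  0.11 ] [ 0.467 -0.383  0.122] [array([ 0.446, -0.401]), array([0.014, 0.049]), np.float64(48.345)]
towertop 204 [ 0.5799 -0.3824  0.2336] [ 0.544 -0.48   0.228] [ 0.629 -0.271  0.242] [array([ 0.587, -0.38 ]), array([0.206, 0.085]), np.float64(78.287)]
snout 672 [ 0.5686 -0.3118  0.2198] [ 0.536 -0.489  0.213] [ 0.633 -0.232  0.226] [array([ 0.581, -0.357]), array([0.09 , 0.251]), np.float64(10.392)]
bar 290 [ 0.498  -0.2551  0.0552] [ 0.396 -0.3    0.046] [ 0.724 -0.152  0.062] [array([ 0.56 , -0.226]), array([0.148, 0.329]), np.float64(89.995)]
```

View pics/crop.png

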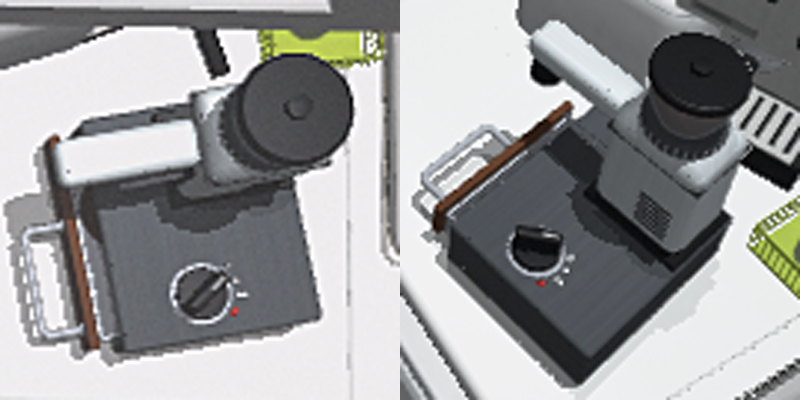

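```bash
cat >> h.py <<'E'
C=np.array([.5225,-.4015]);ex=np.array([.1925,-.9813]);ey=np.array([.9813,.1925])
def G(W):
    r=W[...,:2]-C; return np.stack([r@ex,r@ey,W[...,2]],-1)
def Winv(g): return C+g[0]*ex+g[1]*ey
def handle(W):
    g=G(W); m=(g[...,0]<-.115)&(g[...,0]>-.34)&(abs(g[...,1]+.035)<.035)&(g[...,2]>.044)&(g[...,2]<.06)
    p=g[m]; return p
E
python3 - <<'E'
from h import *
for n in ('scene','top'):
    p=handle(np.load(f'{n}0.npy')); h=np.histogram(p[:,0],bins=np.arange(-.34,-.11,.005)); print([(round(b,3),int(c)) for c,b in zip(*h) if c])
    f=p[p[:,0]<p[:,0].min()+.02]; print(f.mean(0),len(f))
    for x in np.arange(-.16,-.22,-.01): print(round(x,3),np.round(Winv((x,-.035)),4))
E
```

```text
[(np.float64(-0.185), 3), (np.float64(-0.18), 14), (np.float64(-0.175), 26), (np.float64(-0.17), 6), (np.float64(-0.125), 8), (np.float64(-0.12), 34)]
[-0.17366977 -0.03550277  0.05531741] 49
-0.16 [ 0.4574 -0.2512]
-0.17 [ 0.4554 -0.2414]
-0.18 [ 0.4535 -0.2316]
-0.19 [ 0.4516 -0.2218]
-0.2 [ 0.4497 -0.212 ]
-0.21 [ 0.4477 -0.2022]
[(np.float64(-0.185), 7), (np.float64(-0.18), 27), (np.float64(-0.175), 20), (np.float64(-0.135), 17), (np.float64(-0.125), 1), (np.float64(-0.12), 16)]
[-0.17623597 -0.03312555  0.05397436] 54
-0.16 [ 0.4574 -0.2512]
-0.17 [ 0.4554 -0.2414]
-0.18 [ 0.4535 -0.2316]
-0.19 [ 0.4516 -0.2218]
-0.2 [ 0.4497 -0.212 ]
-0.21 [ 0.4477 -0.2022]
```

arm_command(deltas=[-1,-25.3,-31.5,0,0,-1,-25.3,-31.5,0,0,-1,-25.3,-31.5,0,0,-1,-25.3,-31.5,0,0,-1,-25.3,-31.5,0,0,-1,-25.3,-31.5,0,0,-1,-25.3,-31.5,0,0,-1,-25.3,-31.5,0,0,-1,-25.3,-31.5,0,0,-1,-25.3,-31.5,0,0,-1,-25.3,-31.5,0,0,-1,-25.3,-31.5,0,0,-1,-25.3,-31.5,0,0,-1,-25.3,-31.5,0,0,-1,-25.3,-31.5,0,0,-1,-25.3,-31.5,0,0,-1,-25.3,-31.5,0,0,-1,-25.3,-31.5,0,0,-1,-25.3,-31.5,0,0,-1,-25.3,-31.5,0,0])

```text
clock: 3.8
position: [0.4553, -0.2368, 0.4048]
eef_rot: [0.0, 0.16, 0.987, -0.0]
force: [0.9, 0.1, 0.5]
finger_gap: 1.002
gripper_force: 0.0
```

arm_command(deltas=[0.2,0,0,0,0.175,0.2,0,0,0,0.175,0.2,0,0,0,0.175,0.2,0,0,0,0.175,0.2,0,0,0,0.175,0.2,0,0,0,0.175,0.2,0,0,0,0.175,0.2,0,0,0,0.175,0.2,0,0,0,0.175,0.2,0,0,0,0.175,0.2,0,0,0,0.175,0.2,0,0,0,0.175,0.2,0,0,0,0.175,0.2,0,0,0,0.175,0.2,0,0,0,0.177,0.2,0,0,0,0], grip_force=40)

```text
clock: 5.8
position: [0.4549, -0.2355, 0.4048]
eef_rot: [0.0, 0.995, 0.098, 0.0]
force: [0.2, 0.4, -0.2]
finger_gap: 0.393
gripper_force: 0.0
```

```bash
cat >> h.py <<'E'
def st(target,phi):
    s=arm.sense(); q=s['eef_rot']; M=R.from_quat(np.r_[q[1:],q[0]]).as_matrix()
    p=s['position']; f=np.degrees(np.arctan2(M[1,1],M[0,1]))
    print('clk',round(s['clock'],2),'p',p.round(4),'phi',f.round(2),'z',M[:,2].round(3),'F',s['force'].round(1),'gap',s['finger_gap']*93,s['gripper_force'],s['joint_positions'].round(2))
    d=M.T@(np.r_[target]-p)*1000; print('tool delta mm',d.round(1),'twist',np.round(np.radians((f-phi+180)%360-180),4))
E
python3 - <<'E'
from h import *
st([.4545,-.2365,.217],-78.9)
im,W=cloud('scene'); cv2.imwrite('pics/s1.png',im[:,:,::-1])
E
```

```text
clk 5.8 p [ 0.4549 -0.2355  0.4048] phi -78.81 z [ 0. -0. -1.] F [ 0.2  0.4 -0.2] gap 36.56939317850121 0.0 [-0.7   0.19  1.62 -0.    1.33  0.68]
tool delta mm [ -0.6   0.9 187.8] twist 0.0017
```

arm_command(deltas=[0.2,0,1,30,0,0.2,0,0,30,0,0.2,0,0,30,0,0.2,0,0,30,0,0.2,0,0,25,0,0.2,0,0,25,0,0.2,0,0,18,0,0.2,0,0,0,0,1,0,0,0,0,1,0,0,0,0,1,0,0,0,0,1,0,0,0,0,1,0,0,0,0], grip_force=40)

```text
clock: 7.48
position: [0.4553, -0.2365, 0.2174]
eef_rot: [0.0, 0.995, 0.097, 0.0]
force: [-1.2, 1.8, 5.2]
finger_gap: 0.094
gripper_force: 40.0
```

```bash
python3 - <<'E'
from h import *
st([.4545,-.2365,.217],-78.9)
E
```

```text
clk 7.47 p [ 0.4553 -0.2365  0.2174] phi -78.89 z [ 0.001 -0.001 -1.   ] F [-1.2  1.8  5.2] gap 8.738049717081205 39.99872803688049 [-0.7   0.4   1.85  0.    0.89  0.68]
tool delta mm [-0.8 -0.2  0.4] twist 0.0002
```

Gripped the 10 mm bar. Pull.

arm_command(deltas=[1,0,-5,0,0,1,0,-10,0,0,1,0,-10,0,0,1,0,-10,0,0,1,0,-10,0,0,1,0,-10,0,0,1,0,-10,0,0,1,0,-10,0,0,1,0,-10,0,0,1,0,-6,0,0,1,0,-3,0,0,1,0,0,0,0,1,0,0,0,0])

```text
clock: 9.1
position: [0.4368, -0.1438, 0.2173]
eef_rot: [0.0, 0.995, 0.097, 0.0]
force: [-2.9, -0.8, 11.4]
finger_gap: 0.094
gripper_force: 40.0
```

```bash
python3 - <<'E'
from h import *
st([.4545,-.2365,.217],-78.9)
im,W=cloud('top'); im2,W=cloud('scene'); cv2.imwrite('pics/p2.png',np.hstack([cv2.resize(im[135:255,365:485],(400,400),interpolation=2),cv2.resize(im2[210:345,310:445],(400,400),interpolation=2)])[:,:,::-1])
E
```

```text
clk 9.1 p [ 0.4368 -0.1438  0.2173] phi -78.87 z [ 0. -0. -1.] F [-2.9 -0.8 11.4] gap 8.729149622856623 39.99952733516693 [-0.56  0.32  1.98 -0.    0.84  0.82]
tool delta mm [-0.5 94.4  0.4] twist 0.0005
```

View pics/p2.png

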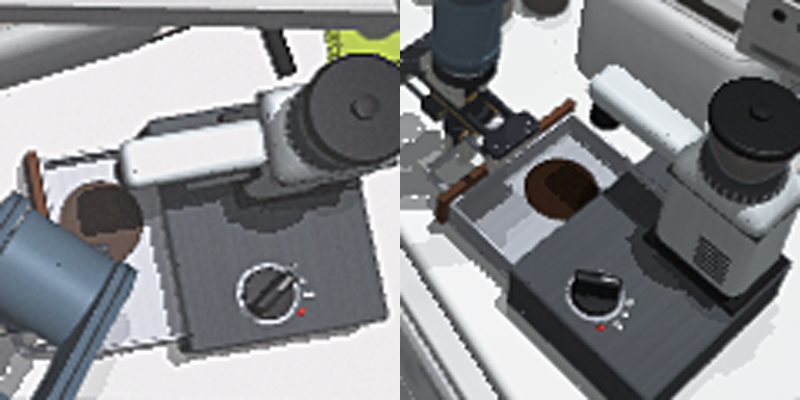

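arm_command(deltas=[0.2,0,0,0,0,0.2,0,0,0,0,0.2,0,0,0,0,0.2,0,0,-15,0,0.2,0,0,-25,0,0.2,0,0,-30,0,-0.5,0,0,-30,0,-1,0,0,-30,0,-1,0,0,-30,0,-1,0,0,-30,0,-1,0,0,0,0])

```text
clock: 10.58
position: [0.4375, -0.1444, 0.4086]
eef_rot: [0.001, 0.995, 0.097, 0.002]
force: [-0.1, 1.2, -0.6]
finger_gap: 0.886
gripper_force: 0.0
```

arm_command(deltas=[-1,-4,25.5,0,0,-1,-4,25.5,0,0,-1,-4,25.5,0,0,-1,-4,25.5,0,0,-1,-4,25.5,0,0,-1,-4,25.5,0,0,-1,-4,25.5,0,0,-1,-4,25.5,0,0,-1,-4,25.5,0,0,-1,-4,25.5,0,0,-1,0,0,0,-0.16,-1,0,0,0,-0.16,-1,0,0,0,-0.16,-1,0,0,0,-0.16,-1,0,0,0,0,-1,0,0,0,0])

```text
clock: 12.58
position: [0.4468, -0.4026, 0.4066]
eef_rot: [-0.0, 0.915, 0.403, 0.0]
force: [0.4, -0.1, 0.4]
finger_gap: 1.002
gripper_force: 0.0
```

```bash
python3 - <<'E'
from h import *
st([.4465,-.4015,.278],-42.5)
im,W=cloud('top'); 
W2=W;im2,W=cloud('scene'); cv2.imwrite('pics/p3.png',np.hstack([cv2.resize(im[115:255,365:505],(400,400),interpolation=2),cv2.resize(im2[200:360,310:470],(400,400),interpolation=2)])[:,:,::-1])
for w in (W,W2):
    g=G(w); m=(g[...,0]<-.2)&(g[...,0]>-.26)&(abs(g[...,1])<.08)&(g[...,2]>.07)&(g[...,2]<.09); print('front top x',np.median(g[m],0),m.sum()); p=handle(w); print(np.percentile(p[:,0],[5,50,95]) if len(p) else 0)
E
```

```text
clk 12.57 p [ 0.4468 -0.4026  0.4066] phi -42.42 z [-0.  0. -1.] F [ 0.4 -0.1  0.4] gap 93.2062720862829 0.0 [-0.92  0.35  1.4   0.    1.39 -0.18]
tool delta mm [  0.6  -1.  128.6] twist 0.0015
front top x [-0.21938049 -0.02993314  0.07118648] 26
[-0.27185027 -0.21664331 -0.20914909]
front top x [-0.2221164  -0.00585275  0.07214294] 15
[-0.27439506 -0.26728858 -0.21212632]
```

View pics/p3.png

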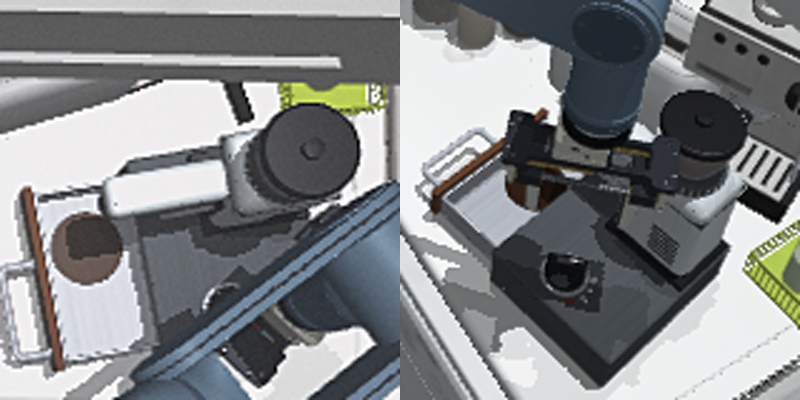

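arm_command(deltas=[-1,0.5,-1,25,0,-1,0,0,25,0,-1,0,0,25,0,-1,0,0,20,0,-1,0,0,15,0,-1,0,0,10,0,-1,0,0,7,0,-1,0,0,0,0], grip_force=40)

```text
clock: 13.68
position: [0.4465, -0.4011, 0.2796]
eef_rot: [-0.0, 0.914, 0.405, -0.0]
force: [0.0, -0.1, 0.1]
finger_gap: 0.998
gripper_force: 0.0
```

arm_command(deltas=[0.5,0,0,0,0,0.5,0,0,0,0,0.5,0,0,0,0,0.5,0,0,0,0,0.5,0,0,0,0,0.5,0,0,0,0])

```text
clock: 14.42
position: [0.4472, -0.4018, 0.2801]
eef_rot: [0.001, 0.914, 0.405, 0.001]
force: [3.9, -2.9, -2.1]
finger_gap: 0.532
gripper_force: 40.0
```

```bash
python3 - <<'E'
from h import *
st([.4465,-.4015,.279],-42.5); print(arm.sense()['moment'])
E
```

```text
clk 14.43 p [ 0.4472 -0.4018  0.2801] phi -42.24 z [ 0.002 -0.002 -1.   ] F [ 3.9 -2.9 -2.1] gap 49.49899444939176 39.97867405414581 [-0.92  0.45  1.57  0.    1.11 -0.18]
tool delta mm [-0.2 -0.7  1.1] twist 0.0045
[-0.41457422 -0.40362389  0.04489666]
```

arm_command(deltas=[0.5,0,0,0,0.04,0.5,0,0,0,0.08,0.5,0,0,0,0.08,0.5,0,0,0,0.08,0.5,0,0,0,0.08,0.5,0,0,0,0.08,0.5,0,0,0,0.08,0.5,0,0,0,0.08,0.5,0,0,0,0.08,0.5,0,0,0,0.08,0.5,0,0,0,0.08,0.5,0,0,0,0.08,0.5,0,0,0,0.08,0.5,0,0,0,0.08,0.5,0,0,0,0.08,0.5,0,0,0,0.08,0.5,0,0,0,0.04,0.5,0,0,0,0.0,0.5,0,0,0,0.0,0.5,0,0,0,0], grip_force=50)

```text
clock: 16.92
position: [0.4472, -0.4012, 0.2801]
eef_rot: [0.0, 0.975, -0.221, 0.001]
force: [5.5, -0.7, -0.6]
finger_gap: 0.536
gripper_force: 50.0
```

```bash
python3 - <<'E'
from h import *
st([.4465,-.4015,.279],-115); print(arm.sense()['moment'])
im,W=cloud('top'); 
W2=W;im2,W=cloud('scene'); cv2.imwrite('pics/p4.png',np.hstack([cv2.resize(im[115:255,365:505],(400,400),interpolation=2),cv2.resize(im2[220:340,320:440],(400,400),interpolation=2)])[:,:,::-1])
E
```

```text
clk 16.93 p [ 0.4472 -0.4012  0.2801] phi -115.51 z [ 0.002 -0.001 -1.   ] F [ 5.5 -0.7 -0.6] gap 49.84465381262555 49.98068690299988 [-0.92  0.45  1.57  0.    1.11  1.1 ]
tool delta mm [-0.5  0.5  1.1] twist -0.0089
[ 0.07663569 -0.874811    0.13949232]
```

View pics/p4.png

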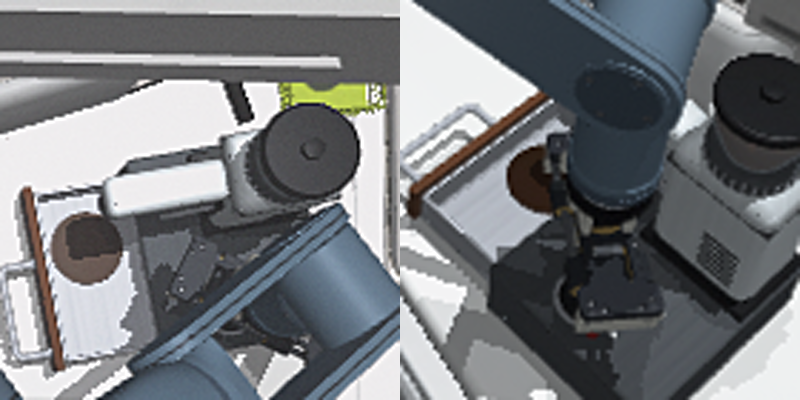

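arm_command(deltas=[0.5,0,0,0,0.02,0.5,0,0,0,0,0.5,0,0,0,0,0.5,0,0,0,0,0.5,0,0,0,0,0.5,0,0,0,0,0.5,0,0,0,0])

```text
clock: 17.9
position: [0.4471, -0.4012, 0.2801]
eef_rot: [0.0, 0.973, -0.231, 0.001]
force: [6.0, -0.2, -1.1]
finger_gap: 0.538
gripper_force: 50.0
```

```bash
python3 - <<'E'
from h import *
st([.4465,-.4015,.279],-115); print(arm.sense()['moment'])
print(ticket.close_job())
E
```

```text
clk 17.9 p [ 0.4471 -0.4012  0.2801] phi -116.66 z [ 0.002 -0.001 -1.   ] F [ 6.  -0.2 -1.1] gap 50.01770537119886 49.98066544532776 [-0.92  0.45  1.57  0.    1.11  1.12]
tool delta mm [-0.4  0.6  1.1] twist -0.0289
[ 0.07958692 -0.89954729  0.10741829]
the job is handed in; nothing more can be done
None
```

I pulled the drawer out to about 120 mm, turned the dial about 1.28 rad by gripper angle (run is 1.26), and handed the job in at 17.9 s with the gripper still holding it at 50 N. The dial angle itself was not read directly, the bystanders were not re-measured at the end, and the hand-in returned no verdict.

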